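# Stand the soil tamper back up against the rail

## Robot

A 6-joint arm with a two-finger parallel gripper is mounted at the origin on the work surface. World frame = base frame: x ahead of the robot, y to its left, z up, the work surface at z = 0. Lengths are in m, angles in rad, forces in N, time in s.
With the tool pointing down it reaches from about 0.35 to 0.775 m from the base axis. Payload 7.3 kg.
Tool frame: the origin (TCP) lies at the very end of the fingers, on their centre line; the grasp point (between the pads) lies 19 mm behind it; z points along the fingers, y is the line along which they close (so a half turn about z gives the same grasp; the last joint's range is limited). The gripper opens to 92 mm and grips with 3 to 60 N. Pads are 19 mm wide; open, the fingers measure 130 mm over their backs; the gripper's body (75 mm by 190 mm) begins 47 mm behind the grasp point.
Start: joints at [-1.49, 0.342, 1.524, -0, 1.275, -0.146], TCP at [0.118, -0.512, 0.227] pointing down, gripper open.
Joint ranges: [-2.53, 2.53], [-0.77, 2.02], [0.04, 2.7], [-1, 4.14], [0.28, 2.66], [-3.11, 3.11]. Speed limits (rad/s): [2.57, 2.57, 3.14, 3.14, 3.14, 3.14].

## Interface

Orientations are given as [roll, pitch, yaw] about the fixed x, y, z axes, in that order (R = Rz(yaw) Ry(pitch) Rx(roll)).
In Python, from cell import observe, read_camera, get_calibration, hand_in, search_frame gives the robot as it stands.
- The arm moves only by the tool step_arm, never from a script. Its argument "commands" is a list of rows, each an object with "translation": the shift along the tool's x, y, z in mm, a list of three; "roll": the turn about the tool's z in rad. In form: [{"translation": [x, y, z], "roll": roll}, ...]. A call has 1 to 20 rows; each row shifts and turns the commanded pose from where the row before left it, along the tool's axes as they then stand; what a row does not reach is not made up. A row lasts 1/12 s, in which the tool goes at most 41.7 mm and 7.16 degrees, less where a joint would pass 70% of its speed; a pose out of reach is approached as far as the arm can. A call is refused whole if a number of a shift passes 41.7 or a number of a turn 0.125, either way. A call with a gripper value outside its range is refused whole. "fingers" is the opening, from 0 (shut) to 1 (fully open), set as the call begins (left out, the last holds). The fingers move at their own pace and stop on an object; "grip_force" is the grip in N (left out, the last holds). Time passes only in rows, so rows that do not move let the fingers close. It gives the time, the measured TCP pose, the force, the opening and the grip force at its end, in the units of the state.
- observe(): the state, without advancing time (a new reading comes with each control period).
- read_camera(name): name is "scene" or "side" or "wrist"; returns the picture (400x640x3 uint8, red, green, blue); there is no depth.
- get_calibration(name): a dict with "camera_matrix" (3x3 intrinsics, pixels), "world_from_camera" (4x4, takes a point from camera to world coordinates). Camera axes: x right, y up, looking along -z (the intrinsics and any distortion apply to the point x, -y, -z); pixel columns grow to the right and rows downward; lengths in m; the calibration is good to about 2 mm. A picture is of the moment at which its call begins: read the wrist's pose just before it. get_calibration takes no time and is no camera call; for the wrist camera it gives the pose at the moment of the call.
- hand_in(): hands the job in; it is judged then, once.
Trained networks look in the newest picture that a camera, given by its name, has taken for a name from the list of things; names that differ only in an ending like _2 or _b are one class to them, and where a whole thing is asked for, a point or a joint stands for the part that bears it (a point fixed in the world has none). Each returns a list of dicts, best first, with "confidence" (0 to 1); they miss things now and then, are a little off and sometimes report something else, mostly with a low value. They report only what shows in the picture. A call takes as long as a camera call. They do not tell look-alikes from the thing itself.
- search_frame(camera, name): "at" ([x, y, z] in m, in world coordinates, good to about 4 mm: the middle of the surface that is visible of it).
The state is a dict: "time": time; "qpos": joint angles; "qvel": joint speeds; "joint_efforts": joint torques, N m; "tool_pos": TCP position; "tool_rot": TCP orientation; "contact_force": force on the tool from outside, world axes, zero at the start; "torque": the same for the moment, N m; "opening": finger opening in m; "grip_force": force on a finger pad.
Only numpy, scipy, OpenCV 4.12 (cv2) and the standard library are available. Lean on these libraries where they do the work, as an engineer would, in place of code of your own. Each camera call takes 0.05 s, during which the arm holds its last target. There are 200 camera calls.

## Task

The wooden soil tamper has been knocked over on the potting bench. Push on its plate to tip it back upright, so that it stands on the plate with the knob on top, then slide it along the bench, still standing, until the long side of its plate rests flat against the wooden rail that lies beyond it, on its side away from the robot. Only push: do not grip its knob or lift the tamper off the bench, leave the pots and the jar where they are, and draw back clear at the end.

Things in the scene. Friction and masses are not known exactly. Their poses are not given: they have to be found in the camera images.
- tamper: Soil tamper, wood, 0.2 to 0.45 kg: plate 120 mm along x, 150 mm along y, 24 mm thick (z), knob in the middle of its upper face. Origin: centre of the plate's underside; z runs to the knob (up when standing, origin then at bench height). It starts lying on its -x long side (heel) and on the knob, knob roughly towards the robot, z 121 deg from vertical, plate leaning 31 deg towards the robot.
- tamper_knob: The knob, fixed to the tamper, same axes; origin at its foot, 24 mm above the plate's underside. Stem 24 mm thick (32 at the foot), ball 40 mm in diameter centred 61 mm above this origin; its top is 105 mm above the underside. As the tamper falls upright the knob swings up through the middle: push on both sides of it or beside it, not in line with it.
- heel (a point): Middle of the long underside edge of the plate at its -x side, 60 mm from the tamper's origin: the low edge it turns about. This edge stays on or near the bench (12 mm up at the start).
- toe (a point): Middle of the long underside edge at the plate's +x side: at the start the highest part, 115 mm up (the upper-face edge beside it 103 mm). Pushed there from the knob's side, level along the tamper's -z (away from the robot), the plate turns about the heel; some 20 to 25 deg past upright it falls flat by itself, toe nearest the rail.
- rail: Wooden rail fixed to the bench beyond the tamper, 720 mm long (y), 30 mm deep, 45 mm high. Origin: foot of the middle of its front face (towards the robot); x points away from the robot, square to that face, which is the plane x = 0. The tamper's origin is 60 mm in front of it when flush.
- clay_pot: Bystander: small terracotta pot, 84 mm across the rim, 75 mm high, standing on the bench; origin at the centre of its underside.
- jar: Bystander: glass jar with steel lid, 64 mm diameter, 85 mm high; origin at the centre of its underside.
- square_pot: Bystander: black square plant pot filled with compost, 70 by 70 by 70 mm; origin at the centre of its underside.
There are look-alikes about, which are no part of the job. What is meant by the tamper is not orange, and is the smaller of those in its own colour.

How it is judged:
By the outcome, as a careful person would: the job done as asked, in the order asked, and still so for the second after the job is handed in, with the robot touching nothing.
It also fails if it takes over 56 s, if anything falls off the work surface, if the arm or the gripper's body presses on something with over 40 N, if the wrist force passes 120 N, or if a joint passes its speed limit or range.

## Working session

There is one attempt and no reset: what is moved stays moved. The work goes in short steps, Python scripts to look and compute and a tool call to move; the robot and the scene stay as the last step left them, time stands still between calls to the robot, and variables do not carry over. Pictures are saved under pics/ and viewed, at most 10 in all, crops included, and the job is handed in when it is done.

Besides the shell and the picture viewer there is one more tool, called after "Call:" as name(argument=value, ...) on one line, values as JSON. step_arm: Moves the arm, as the interface text tells. Its arguments: {"type":"object","properties":{"commands":{"type":"array"},"fingers":{"type":"number"},"grip_force":{"type":"number"}},"required":["commands"]}

```bash
mkdir -p pics; ls
python3 - <<'E'
from cell import *
import cv2, numpy as np
print(observe())
for n in ["scene","side"]:
    im=read_camera(n); cv2.imwrite(f"pics/{n}0.png",im[:,:,::-1])
    c=get_calibration(n); print(n,{k:np.round(v,3).tolist() if hasattr(v,'__len__') else v for k,v in c.items()})
    for t in ["tamper","tamper_knob","heel","toe","rail","clay_pot","jar","square_pot"]:
        print(t,[(np.round(d["at"],3).tolist(),round(d["confidence"],2)) for d in search_frame(n,t)])
print(observe()["time"])
E
```

```text
pics
{'time': 0.0, 'qpos': array([-1.49002714e+00,  3.42716252e-01,  1.52500005e+00, -1.42068943e-05,
        1.27536931e+00, -1.45982718e-01]), 'qvel': array([-0.00027473,  0.00064455,  0.00044609,  0.00127822, -0.0010083 ,
       -0.00186821]), 'joint_efforts': array([ 2.44075673e-04, -4.31246281e+01, -2.44221425e+01,  7.16019818e-02,
        5.59651677e-02, -1.23589075e-04]), 'tool_pos': array([ 0.11802161, -0.51116091,  0.22605423]), 'tool_rot': array([-3.14011360e+00, -2.03731554e-04,  2.26755906e-01]), 'contact_force': array([ 0.523142  , -1.26295922,  0.86852146]), 'torque': array([0.01344938, 0.02024315, 0.02363014]), 'grip_force': 0.0, 'opening': 0.0920747962014809}
scene {'camera_matrix': [[411.168, 0.0, 317.592], [0.0, 411.168, 194.267], [0.0, 0.0, 1.0]], 'world_from_camera': [[0.761, -0.453, 0.465, 1.111], [0.649, 0.547, -0.529, -0.609], [-0.015, 0.704, 0.71, 0.921], [0.0, 0.0, 0.0, 1.0]]}
tamper [([0.325, 0.184, 0.107], 0.89), ([0.373, -0.046, 0.074], 0.78), ([0.544, 0.076, 0.071], 0.72)]
tamper_knob [([0.368, -0.069, 0.042], 0.82)]
heel [([0.371, -0.043, 0.075], 0.93), 
[... 441 characters left out ...]
, 0.321, -0.51, 0.038], [-0.602, -0.454, 0.657, 0.683], [-0.021, 0.831, 0.556, 0.686], [0.0, 0.0, 0.0, 1.0]]}
tamper [([0.507, 0.106, 0.08], 0.98), ([0.349, -0.003, 0.063], 0.89), ([0.301, 0.253, 0.106], 0.84), ([0.477, -0.261, 0.051], 0.4)]
tamper_knob [([0.5, 0.095, 0.04], 0.74), ([0.755, 0.107, 0.033], 0.47)]
heel [([0.348, -0.008, 0.062], 0.73), ([0.297, 0.254, 0.101], 0.57), ([0.51, 0.106, 0.082], 0.56)]
toe [([0.51, 0.107, 0.082], 0.7), ([0.349, -0.005, 0.065], 0.61), ([0.297, 0.253, 0.099], 0.57)]
rail [([0.757, 0.107, 0.031], 0.68)]
clay_pot [([0.631, 0.307, 0.046], 0.97)]
jar [([0.586, -0.248, 0.055], 0.7), ([0.631, 0.308, 0.045], 0.4)]
square_pot [([0.478, -0.26, 0.048], 0.64)]
0.9
```

View pics/scene0.png

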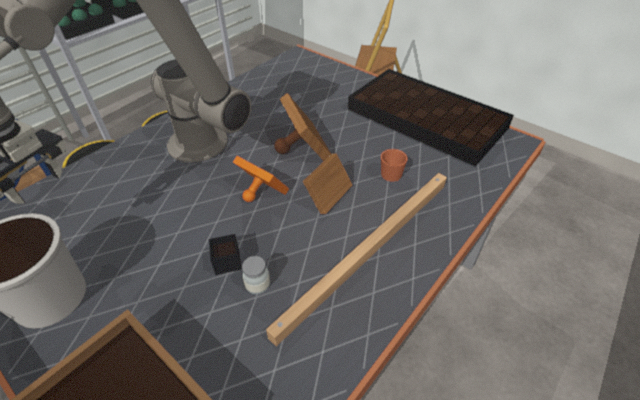

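View pics/side0.png

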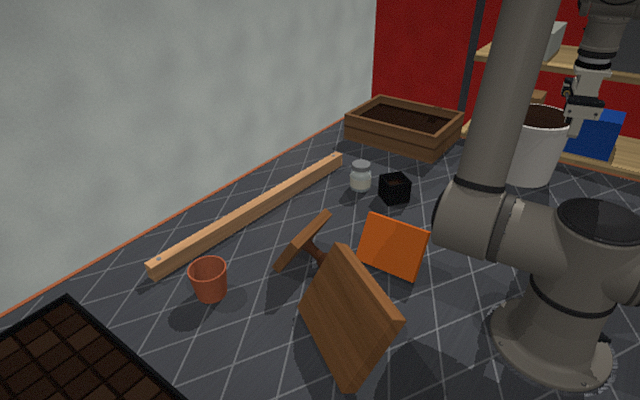

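Three candidates: orange at scene (262,178), ruled out by colour; the larger wooden one at scene (305,125) / side (350,315); and the smaller wooden one at scene (328,183) / side (302,242). The last fits the description. I'll confirm it in an enlarged crop and pick its corners there.

Run:
```python
import cv2, numpy as np
a=cv2.imread("pics/scene0.png")[140:220,280:380]; b=cv2.imread("pics/side0.png")[200:280,265:365]
o=np.vstack([cv2.resize(x,None,fx=7,fy=7,interpolation=cv2.INTER_CUBIC)[:, :] for x in (a,b)])
o=np.hstack([cv2.resize(x,(400,320),interpolation=cv2.INTER_CUBIC) for x in (a,b)])
cv2.imwrite("pics/crop1.png",o)
```

```text
(no output)
```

View pics/crop1.png

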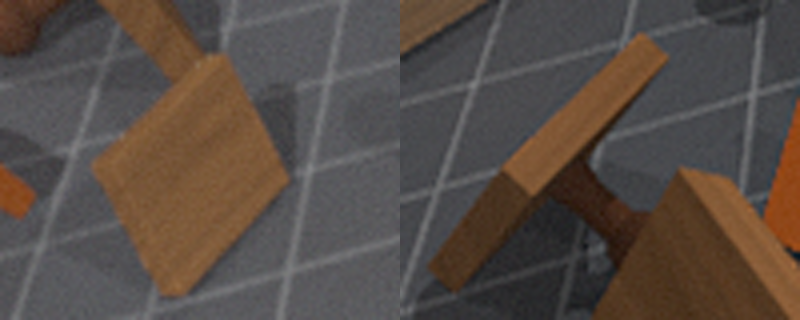

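```bash
cat > h.py <<'E'
import numpy as np
from cell import get_calibration
def proj(n,P):
    c=get_calibration(n); T=np.linalg.inv(np.array(c["world_from_camera"])); K=np.array(c["camera_matrix"])
    p=np.atleast_2d(P)@T[:3,:3].T+T[:3,3]; p=p*[1,-1,-1]
    q=p@K.T; return q[:,:2]/q[:,2:]
def atz(n,uv,z):
    c=get_calibration(n); T=np.array(c["world_from_camera"]); K=np.array(c["camera_matrix"])
    d=np.linalg.solve(K,[uv[0],uv[1],1.])*[1,-1,-1]; d=T[:3,:3]@d; o=T[:3,3]
    return o+d*(z-o[2])/d[2]
E
python3 - <<'E'
from h import *
from scipy.optimize import least_squares
import cv2
# tamper pts
S=[((280+180/4,140+295/4),(-.06,-.075,0)),((352,185),(-.06,.075,0)),((280+103/4,140+168/4),(.06,-.075,0)),((280+222/4,140+57/4),(.06,.075,0))]
D=[((325,208.75),(.06,-.075,0)),((290.75,243),(.06,.075,0)),((332,213.75),(.06,-.075,.024)),((297.5,248.75),(.06,.075,.024)),((272.5,266),(-.06,.075,0)),((279,272.5),(-.06,.075,.024))]
def world(p,L):
    x,y,z,yaw,t=p; # z axis tilted t from vertical toward -x(yaw)
    ez=np.array([-np.sin(t),0,np.cos(t)]); ex=np.array([np.cos(t),0,np.sin(t)])
    A=np.c_[ex,[0,1,0],ez]; c,s=np.cos(yaw),np.sin(yaw)
    return np.array(L)@(np.array([[c,-s,0],[s,c,0],[0,0,1]])@A).T+[x,y,z]
def res(p,free=True):
    r=[]
    for n,Q in(("scene",S),("side",D)):
        r.append(proj(n,world(p,[q[1] for q in Q]))-[q[0] for q in Q])
    return np.vstack(r).ravel()
f=least_squares(res,[.53,.09,.06,0,2.11],loss='soft_l1')
print(f.x,np.degrees(f.x[3:]),np.round(res(f.x).reshape(-1,2),1).tolist())
print("heel,toe,toe-up,knob",np.round(world(f.x,[(-.06,0,0),(.06,0,0),(.06,0,.024),(0,0,.085),(.06,.075,.024),(.06,-.075,.024)]),3).tolist())
for uv in((269,329),(438,178)): print("rail scene",atz("scene",uv,.045))
for uv in((152,266),(338,155)): print("rail side",atz("side",uv,.045))
a=cv2.imread("pics/scene0.png");b=cv2.imread("pics/side0.png")
cs=[a[300:350,250:310],a[160:210,400:460],b[240:290,130:190],b[140:190,300:360]]
cs=[cv2.resize(x,None,fx=6,fy=6,interpolation=cv2.INTER_CUBIC) for x in cs]
cv2.imwrite("pics/crop2.png",np.vstack([np.hstack(cs[:2]),np.hstack(cs[2:])]))
E
```

```text
[0.54877809 0.09076133 0.0614279  0.09017598 2.11652251] [  5.16670331 121.26780679] [[0.2, 0.9], [-0.1, 0.7], [1.4, -0.5], [0.6, -0.5], [0.7, -1.2], [-0.1, -1.6], [1.1, 0.4], [1.3, 0.2], [-1.0, 0.4], [-0.2, 0.8]]
heel,toe,toe-up,knob [[0.58, 0.094, 0.01], [0.518, 0.088, 0.113], [0.497, 0.086, 0.1], [0.476, 0.084, 0.017], [0.491, 0.161, 0.1], [0.504, 0.011, 0.1]]
rail scene [ 0.73115389 -0.35457738  0.045     ]
rail scene [0.77840316 0.33599167 0.045     ]
rail side [0.76881531 0.35377799 0.045     ]
rail side [ 0.72863699 -0.33928067  0.045     ]
```

View pics/crop2.png

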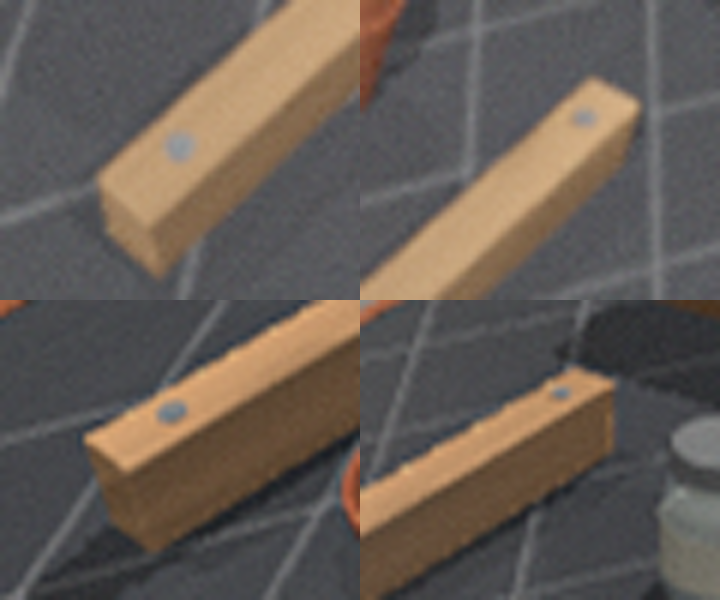

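Run:
```python
from h import *
P=[]
for n,uv in(("scene",(266.2,330.3)),("scene",(438.7,172.5)),("side",(342.2,153.8)),("side",(151.2,268.7))):
    p=atz(n,uv,.045); P.append(p); print(p)
for a,b in((0,1),(2,3)):
    d=P[b]-P[a]; print("len",np.linalg.norm(d),"yaw",np.degrees(np.arctan2(-d[0],d[1])), "x at y=.1",P[a][0]+d[0]*(.1-P[a][1])/d[1])
```

```text
[ 0.72851948 -0.36087903  0.045     ]
[0.76762755 0.36000413 0.045     ]
[ 0.72197889 -0.35444214  0.045     ]
[0.76253976 0.36024374 0.045     ]
len 0.7219431968409845 yaw -3.1052647625587455 x at y=.1 0.753522270056175
len 0.7158359410142177 yaw -3.248246747154557 x at y=.1 0.7477700346562544
```

Run:
```python
from h import *
for n,l in(("side",[((340,247),.15),((340,247),.17),((405,322),.15),((405,322),.17),((345,390),.01),((299,315),.01),((299,315),.05),((345,390),.05)]),("scene",[((283,96),.15),((283,96),.17),((333,152),.01),((333,152),.05),((283,145),.03)])):
    for uv,z in l: print(n,uv,z,np.round(atz(n,uv,z),3))
```

```text
side (340, 247) 0.15 [0.389 0.153 0.15 ]
side (340, 247) 0.17 [0.376 0.172 0.17 ]
side (405, 322) 0.15 [0.199 0.246 0.15 ]
side (405, 322) 0.17 [0.193 0.262 0.17 ]
side (345, 390) 0.01 [0.258 0.327 0.01 ]
side (299, 315) 0.01 [0.427 0.245 0.01 ]
side (299, 315) 0.05 [0.404 0.271 0.05 ]
side (345, 390) 0.05 [0.245 0.348 0.05 ]
scene (283, 96) 0.15 [0.201 0.254 0.15 ]
scene (283, 96) 0.17 [0.224 0.232 0.17 ]
scene (333, 152) 0.01 [0.421 0.261 0.01 ]
scene (333, 152) 0.05 [0.451 0.223 0.05 ]
scene (283, 145) 0.03 [0.278 0.161 0.03 ]
```

Call:
step_arm(commands=[{"translation":[40,0,-10],"roll":0},{"translation":[40,0,-10],"roll":0},{"translation":[40,0,-10],"roll":0},{"translation":[40,0,-10],"roll":0},{"translation":[40,0,-10],"roll":0},{"translation":[40,0,-10],"roll":0},{"translation":[40,0,0],"roll":0},{"translation":[30,0,0],"roll":0},{"translation":[0,0,0],"roll":0.1},{"translation":[0,0,0],"roll":0.035}], fingers=1)

```text
time: 1.73
tool_pos: [0.4221, -0.4408, 0.2861]
tool_rot: [-3.141, 0.0, 0.09]
contact_force: [0.0, -0.2, -0.8]
opening: 0.0917
grip_force: 0.0
```

Call:
step_arm(commands=[{"translation":[6.4,-37,0],"roll":0},{"translation":[6.4,-37,0],"roll":0},{"translation":[6.4,-37,0],"roll":0},{"translation":[6.4,-37,0],"roll":0},{"translation":[6.4,-37,0],"roll":0},{"translation":[6.4,-37,0],"roll":0},{"translation":[6.4,-37,0],"roll":0},{"translation":[6.4,-37,0],"roll":0},{"translation":[6.4,-37,0],"roll":0},{"translation":[6.4,-37,0],"roll":0},{"translation":[6.4,-37,0],"roll":0},{"translation":[6.4,-37,0],"roll":0},{"translation":[6.4,-37,0],"roll":0},{"translation":[6.4,-37,0],"roll":0},{"translation":[0,0,0],"roll":0},{"translation":[0,0,0],"roll":0}])

```text
time: 3.07
tool_pos: [0.4617, 0.0839, 0.2867]
tool_rot: [3.141, 0.0, 0.096]
contact_force: [0.2, -0.2, -0.1]
opening: 0.0917
grip_force: 0.0
```

Call:
step_arm(commands=[{"translation":[0.4,0,30],"roll":0},{"translation":[0.4,0,30],"roll":0},{"translation":[0.4,0,30],"roll":0},{"translation":[0.4,0,30],"roll":0},{"translation":[0.4,0,30],"roll":0},{"translation":[0,0,25],"roll":0},{"translation":[0,0,20],"roll":0},{"translation":[0,0,11],"roll":0},{"translation":[0,0,0],"roll":0}])

```text
time: 3.82
tool_pos: [0.4623, 0.0808, 0.0785]
tool_rot: [3.142, 0.005, 0.09]
contact_force: [-0.8, -0.3, 0.2]
opening: 0.0918
grip_force: 0.0
```

Run:
```python
from cell import *
import cv2,numpy as np
a=read_camera("scene");b=read_camera("side")
o=np.hstack([cv2.resize(x,(400,400),interpolation=cv2.INTER_CUBIC) for x in (a[110:230,260:380],b[190:310,230:350])])
cv2.imwrite("pics/c3.png",o[:,:,::-1]); print(observe()["contact_force"])
```

```text
[ 0.38737741 -0.62509033  0.14652129]
```

View pics/c3.png

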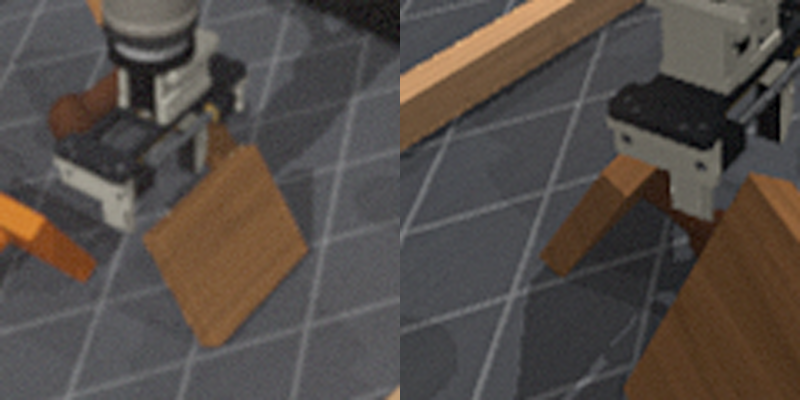

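The gripper is behind the plate on the knob's side, with the fingers either side of the knob and touching nothing. I'll push slowly.

Call:
step_arm(commands=[{"translation":[6,0,0],"roll":0},{"translation":[6,0,0],"roll":0},{"translation":[5,0,0],"roll":0},{"translation":[4,0,0],"roll":0},{"translation":[4,0,0],"roll":0},{"translation":[4,0,0],"roll":0},{"translation":[4,0,0],"roll":0},{"translation":[4,0,0],"roll":0},{"translation":[4,0,0],"roll":0},{"translation":[4,0,0],"roll":0},{"translation":[4,0,0],"roll":0},{"translation":[4,0,0],"roll":0},{"translation":[4,0,0],"roll":0},{"translation":[4,0,0],"roll":0},{"translation":[4,0,0],"roll":0}])

```text
time: 5.17
tool_pos: [0.5291, 0.0883, 0.0807]
tool_rot: [3.141, -0.0, 0.092]
contact_force: [-0.6, -0.4, 0.1]
opening: 0.0919
grip_force: 0.2
```

Run:
```python
from cell import *
import cv2,numpy as np
a=read_camera("scene");b=read_camera("side")
o=np.hstack([cv2.resize(x,(400,400),interpolation=cv2.INTER_CUBIC) for x in (a[110:230,260:380],b[190:310,230:350])])
cv2.imwrite("pics/c4.png",o[:,:,::-1]); print(observe()["contact_force"])
```

```text
[-0.20554733 -0.23793895  0.13821553]
```

View pics/c4.png

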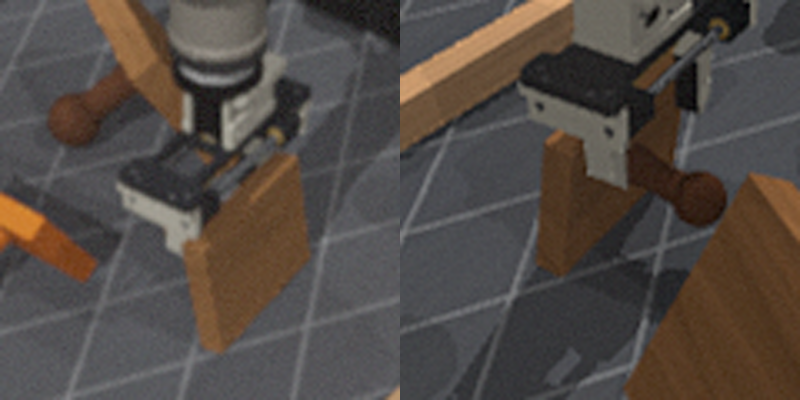

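Call:
step_arm(commands=[{"translation":[4,0,0],"roll":0},{"translation":[4,0,0],"roll":0},{"translation":[4,0,0],"roll":0},{"translation":[4,0,0],"roll":0},{"translation":[4,0,0],"roll":0},{"translation":[3,0,0],"roll":0},{"translation":[3,0,0],"roll":0},{"translation":[3,0,0],"roll":0},{"translation":[3,0,0],"roll":0},{"translation":[3,0,0],"roll":0},{"translation":[3,0,0],"roll":0},{"translation":[3,0,0],"roll":0},{"translation":[3,0,0],"roll":0},{"translation":[3,0,0],"roll":0},{"translation":[3,0,0],"roll":0}])

```text
time: 6.52
tool_pos: [0.5787, 0.0929, 0.0807]
tool_rot: [3.142, -0.0, 0.092]
contact_force: [-0.1, 0.4, -0.1]
opening: 0.0924
grip_force: 0.0
```

Run:
```python
from cell import *
import cv2,numpy as np
a=read_camera("scene");b=read_camera("side")
o=np.hstack([cv2.resize(x,(400,400),interpolation=cv2.INTER_CUBIC) for x in (a[130:250,280:400],b[170:290,210:330])])
cv2.imwrite("pics/c5.png",o[:,:,::-1]); print(observe()["contact_force"])
```

```text
[ 0.20491485 -0.13341521  0.35507151]
```

View pics/c5.png

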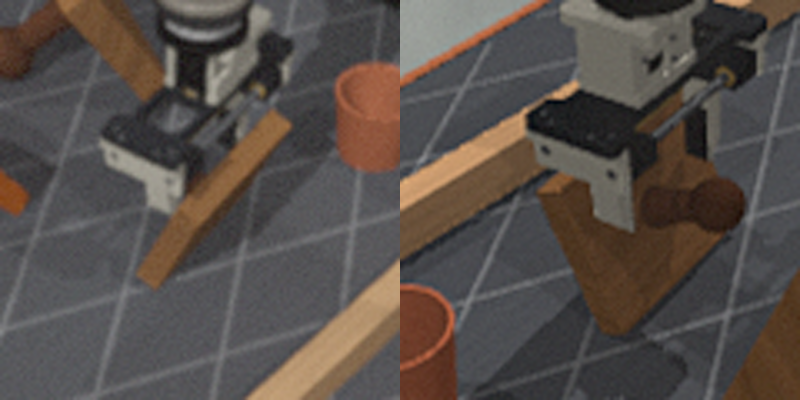

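The plate is past vertical and leaning towards the rail, with the knob between the fingers. I'll keep going until it falls.

Call:
step_arm(commands=[{"translation":[3,0,0],"roll":0},{"translation":[3,0,0],"roll":0},{"translation":[3,0,0],"roll":0},{"translation":[3,0,0],"roll":0},{"translation":[3,0,0],"roll":0},{"translation":[3,0,0],"roll":0},{"translation":[3,0,0],"roll":0},{"translation":[2,0,0],"roll":0},{"translation":[0,0,0],"roll":0},{"translation":[0,0,0],"roll":0},{"translation":[0,0,0],"roll":0},{"translation":[0,0,0],"roll":0}])

```text
time: 7.62
tool_pos: [0.6012, 0.095, 0.0807]
tool_rot: [3.142, 0.0, 0.092]
contact_force: [-0.1, -0.2, -0.2]
opening: 0.0919
grip_force: 0.0
```

Run:
```python
from cell import *
import cv2,numpy as np
a=read_camera("scene");b=read_camera("side")
o=np.hstack([cv2.resize(x,(400,400),interpolation=cv2.INTER_CUBIC) for x in (a[130:250,280:400],b[170:290,210:330])])
cv2.imwrite("pics/c6.png",o[:,:,::-1]); print(observe()["contact_force"])
```

```text
[0.36942426 0.5467372  1.07522692]
```

View pics/c6.png

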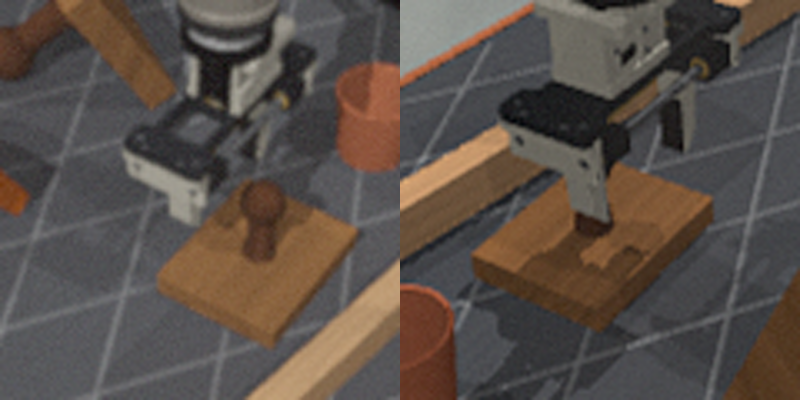

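Run:
```python
from h import *
for n,uv in(("side",(303.9,229.4)),("side",(269.7,261.5)),("side",(231.9,247.4)),("scene",(387.1,199.9)),("scene",(361.6,229)),("scene",(328,213))):
    print(n,uv,np.round(atz(n,uv,.024),3))
```

```text
side (303.9, 229.4) [0.588 0.024 0.024]
side (269.7, 261.5) [0.577 0.169 0.024]
side (231.9, 247.4) [0.688 0.185 0.024]
scene (387.1, 199.9) [0.7   0.175 0.024]
scene (361.6, 229) [0.709 0.033 0.024]
scene (328, 213) [0.597 0.02  0.024]
```

Call:
step_arm(commands=[{"translation":[-18,0,0],"roll":0},{"translation":[-18,0,0],"roll":0},{"translation":[-18,0,0],"roll":0},{"translation":[-16,0,0],"roll":0},{"translation":[0,0,0],"roll":0},{"translation":[0,0,15],"roll":0},{"translation":[0,0,15],"roll":0},{"translation":[0,0,15],"roll":0},{"translation":[0,0,12],"roll":0},{"translation":[0,0,10],"roll":0},{"translation":[0,0,0],"roll":0},{"translation":[0,0,0],"roll":0}])

```text
time: 8.72
tool_pos: [0.5318, 0.0886, 0.0134]
tool_rot: [3.142, 0.001, 0.092]
contact_force: [0.5, 0.2, 0.4]
opening: 0.0916
grip_force: 0.0
```

Call:
step_arm(commands=[{"translation":[6,0,0],"roll":0},{"translation":[6,0,0],"roll":0},{"translation":[6,0,0],"roll":0},{"translation":[6,0,0],"roll":0},{"translation":[4,0,0],"roll":0},{"translation":[3,0,0],"roll":0},{"translation":[3,0,0],"roll":0},{"translation":[3,0,0],"roll":0},{"translation":[3,0,0],"roll":0},{"translation":[3,0,0],"roll":0},{"translation":[3,0,0],"roll":0},{"translation":[3,0,0],"roll":0.015},{"translation":[3,0,0],"roll":0.015},{"translation":[3,0,0],"roll":0.015},{"translation":[2,0,0],"roll":0.015},{"translation":[2,0,0],"roll":0.015},{"translation":[2,0,0],"roll":0.015},{"translation":[2,0,0],"roll":0.015},{"translation":[2,0,0],"roll":0.015},{"translation":[2,0,0],"roll":0.015}])

```text
time: 10.38
tool_pos: [0.5986, 0.0936, 0.0137]
tool_rot: [3.142, -0.0, -0.045]
contact_force: [-1.2, 0.2, -0.5]
opening: 0.0916
grip_force: 0.6
```

Run:
```python
from cell import *
import cv2,numpy as np
a=read_camera("scene");b=read_camera("side")
o=np.hstack([cv2.resize(x,(400,400),interpolation=cv2.INTER_CUBIC) for x in (a[140:260,290:410],b[170:290,200:320])])
cv2.imwrite("pics/c7.png",o[:,:,::-1]); print(observe()["contact_force"])
```

```text
[-0.57163871  0.39430687 -0.63954633]
```

View pics/c7.png

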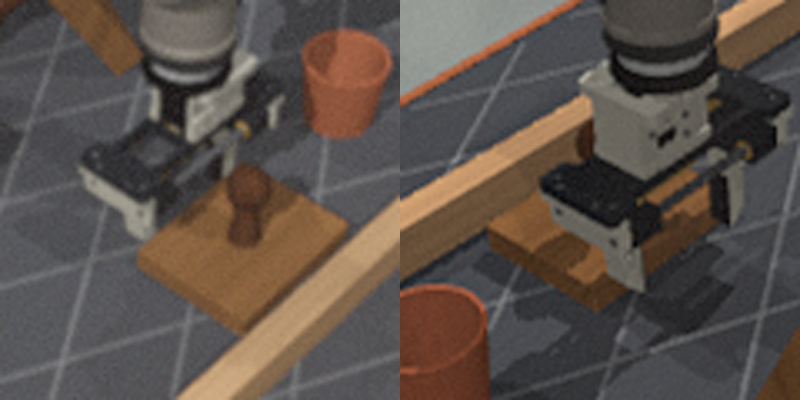

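The tamper is standing, nearly parallel to the rail, with about a 20 mm gap.

Call:
step_arm(commands=[{"translation":[2,0,0],"roll":0.01},{"translation":[2,0,0],"roll":0},{"translation":[2,0,0],"roll":0},{"translation":[2,0,0],"roll":0},{"translation":[2,0,0],"roll":0},{"translation":[2,0,0],"roll":0},{"translation":[2,0,0],"roll":0},{"translation":[2,0,0],"roll":0},{"translation":[1,0,0],"roll":0}])

```text
time: 11.23
tool_pos: [0.6157, 0.0927, 0.0137]
tool_rot: [3.142, -0.0, -0.053]
contact_force: [-2.1, 0.1, 1.6]
opening: 0.092
grip_force: 1.3
```

Call:
step_arm(commands=[{"translation":[1,0,0],"roll":0},{"translation":[1,0,0],"roll":0}])

```text
time: 11.4
tool_pos: [0.6173, 0.0926, 0.0137]
tool_rot: [3.141, 0.0, -0.053]
contact_force: [-2.4, 0.9, 1.9]
opening: 0.092
grip_force: 1.3
```

Call:
step_arm(commands=[{"translation":[1,0,0],"roll":0},{"translation":[1,0,0],"roll":0}])

```text
time: 11.57
tool_pos: [0.6194, 0.0925, 0.0137]
tool_rot: [3.141, 0.0, -0.053]
contact_force: [-2.1, 0.6, 1.8]
opening: 0.0923
grip_force: 1.2
```

Call:
step_arm(commands=[{"translation":[1,0,0],"roll":0},{"translation":[0,0,0],"roll":0}])

```text
time: 11.73
tool_pos: [0.6198, 0.0925, 0.0136]
tool_rot: [3.141, 0.001, -0.053]
contact_force: [-3.9, 0.4, 2.9]
opening: 0.0918
grip_force: 2.4
```

Call:
step_arm(commands=[{"translation":[1,0,0],"roll":0},{"translation":[0,0,0],"roll":0}])

```text
time: 11.9
tool_pos: [0.6198, 0.0925, 0.0136]
tool_rot: [3.141, 0.004, -0.053]
contact_force: [-8.4, -0.9, 6.2]
opening: 0.0921
grip_force: 4.0
```

Call:
step_arm(commands=[{"translation":[1,0,0],"roll":0},{"translation":[0,0,0],"roll":0}])

```text
time: 12.07
tool_pos: [0.6199, 0.0925, 0.0136]
tool_rot: [3.141, 0.006, -0.053]
contact_force: [-10.9, 0.8, 8.5]
opening: 0.0922
grip_force: 5.6
```

Call:
step_arm(commands=[{"translation":[1,0,0],"roll":0},{"translation":[1,0,0],"roll":0},{"translation":[0,0,0],"roll":0}])

```text
time: 12.32
tool_pos: [0.6199, 0.0926, 0.0135]
tool_rot: [3.141, 0.01, -0.053]
contact_force: [-18.4, 0.8, 13.0]
opening: 0.0915
grip_force: 8.8
```

Call:
step_arm(commands=[{"translation":[-2,0,0],"roll":0},{"translation":[-3,0,0],"roll":0},{"translation":[-6,0,0],"roll":0},{"translation":[-15,0,0],"roll":0},{"translation":[-20,0,0],"roll":0},{"translation":[-20,0,-10],"roll":0},{"translation":[-15,0,-25],"roll":0},{"translation":[0,0,-35],"roll":0},{"translation":[0,0,-35],"roll":0},{"translation":[0,0,-40],"roll":0},{"translation":[0,0,-40],"roll":0},{"translation":[0,0,-30],"roll":0},{"translation":[0,40,0],"roll":0},{"translation":[0,40,0],"roll":0},{"translation":[0,40,0],"roll":0},{"translation":[0,40,0],"roll":0},{"translation":[0,0,0],"roll":0}])

```text
time: 13.73
tool_pos: [0.535, -0.0698, 0.2289]
tool_rot: [3.138, -0.002, -0.059]
contact_force: [-0.3, -0.3, -0.8]
opening: 0.0916
grip_force: 0.0
```

Run:
```python
from cell import *
import cv2,numpy as np
a=read_camera("scene");b=read_camera("side")
o=np.hstack([cv2.resize(x,(400,400),interpolation=cv2.INTER_CUBIC) for x in (a[150:250,310:410],b[175:275,200:300])])
cv2.imwrite("pics/c8.png",o[:,:,::-1]); print(observe()["contact_force"])
```

```text
[-0.13271504 -0.09309722 -0.02063226]
```

View pics/c8.png

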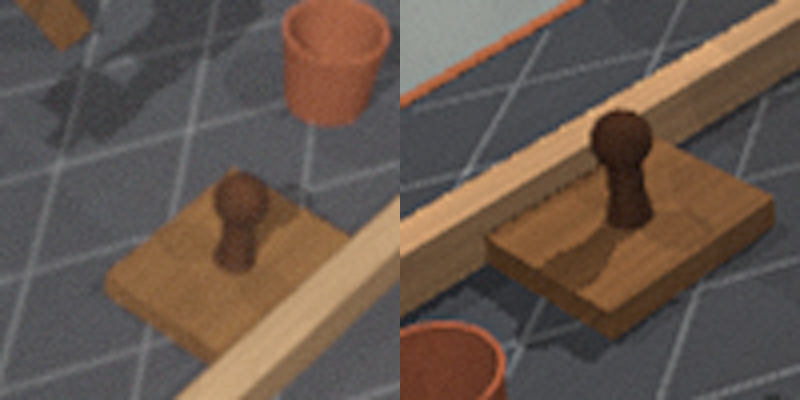

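Run:
```python
from h import *
for n,a,b in(("side",(293.5,225.75),(253,253)),("scene",(336.25,220.75),(368.75,192.5))):
    p,q=atz(n,a,.024),atz(n,b,.024); d=q-p; print(p,q,np.linalg.norm(d),np.degrees(np.arctan2(-d[0],d[1])))
from cell import hand_in
print(hand_in())
```

```text
[0.62004878 0.0275885  0.024     ] [0.63076807 0.16967027 0.024     ] 0.14248554744082317 -4.3144779087837914
[0.63414277 0.01157514 0.024     ] [0.63914459 0.165428   0.024     ] 0.15393414357171176 -1.8620550425313926
the job is handed in; nothing more can be done
None
```

The tamper stands upright on its plate, knob on top, with the plate's long side against the rail; the arm is drawn back clear, the pots and jar were left alone, and the job was handed in at about 14 s.

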